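Put the orange pocket mirror away in its rack slot

TASK

The orange pocket mirror in the clear soap dish is dry: lift it out and stand it on its long edge in the slot of the chrome rack that has the orange strip, roughly centred along the slot and all the way down on the strip. Set it down into the slot in the gripper rather than dropping it, then let go. Leave the green mirror standing in the dish where it is.

Things in the scene. Friction and masses are not known exactly. Their poses are not given: they have to be found in the camera images.
- orange_mirror: Orange-framed flat mirror, about 130 g, 100 mm long (x) x 12 mm thick (y) x 85 mm high (z up), glass on both faces, front and back alike. Starts upright on a long edge in a groove of a fixed clear soap dish (125 x 150 mm; two grooves 76 mm apart, 16 mm wide, ribs reach 20 mm up the mirror). Origin: centre of its underside, 6 mm above the ledge. Grip across the thickness near the top.
- green_mirror: Green-framed mirror of the same size and axes, upright in the other groove of the same dish. Origin: centre of its underside. To be left where it is.
- orange_slot (a point): Middle of the target slot's floor: centre of the orange strip's upper face, 13 mm above the ledge. x along the slot, y across, z up. Strip 140 x 14 x 4 mm, its end tabs stick out of the rack. A wire hoop 75 mm long on each side: slot 16 mm wide up to 19 mm above the strip, flaring to 27 mm at the hoops' top, 38 mm above it. The mirror, when home, has its origin here.
- rack: Fixed chrome wire rack, 75 (x) x 206 (y) x 51 mm high, origin at the centre of its underside on the ledge. Four empty slots run along its x axis, at y = -75, -25, 25, 75 mm. Their floors are an orange, a green, a blue and a white strip, in any order.
Mind the look-alikes: they are no part of the job. What is shaped like the orange_mirror but purple is not meant.

How it is judged:
By the outcome, as a careful person would: the job done as asked, in the order asked, and still so for the second after the job is handed in, with the robot touching nothing.
It also fails if it takes over 40 s, if anything falls off the work surface, if the arm or the gripper's body presses on something with over 40 N, if the wrist force passes 120 N, or if a joint passes its speed limit or range.

ROBOT

A 6-joint arm with a two-finger parallel gripper is mounted at the origin on the work surface. World frame = base frame: x ahead of the robot, y to its left, z up, the work surface at z = 0. Lengths are in mm, angles in rad, forces in N, time in s.
With the tool pointing down it reaches from about 150 to 775 mm from the base axis. Payload 6.1 kg.
Tool frame: the origin (TCP) lies midway between the tips of the shut fingers; the grasp point (between the pads) lies 19 mm behind it; z points along the fingers, x is the direction in which the jaws open and shut, and the axes are right-handed (so a half turn about z gives the same grasp; the last joint's range is limited). The gripper opens to 85 mm and grips with 20 to 120 N. Pads are 22 mm wide; open, the fingers measure 114 mm over their backs; the gripper's body (76 mm by 85 mm) begins 54 mm behind the grasp point. The pads swing forward as they close: fully open they stand 13 mm farther back than shut.
Start: joints at [0, 0.126, -0.04, 1.405, 0, 1.571], TCP at [524.984, -0, 231.295] pointing down, gripper open.
Joint ranges: [-2.72, 2.72], [-0.95, 1.95], [-1.27, 1.35], [-1.78, 2.02], [-1.46, 1.47], [-3.14, 3.14]. Speed limits (rad/s): [2.39, 2.39, 3.01, 3.14, 3.14, 3.14].

INTERFACE

Orientations are given as a unit quaternion [w, x, y, z].
In Python, from cell import arm, gripper_to, vision, job gives the robot as it stands. Calls block until the motion is done:
- arm.move_ptp(position, orientation): joint-space move of the TCP to a pose.
- arm.line_to(position, rot=None, v=150): straight line of the TCP; rot=None keeps the orientation; v is the mean speed in mm/s.
- arm.goto_joints(angles): joint-space move.
- gripper_to(opening, strength=None): finger opening in mm; strength is the grip in N (None keeps the last); returns when the fingers have stopped.
- arm.wait(seconds).
- arm.solve_ik(position, orientation): joint angles nearest the present ones, or None.
- vision.get_image(name): name is "scene" or "side" or "wrist"; returns a dict with "frame" (420x560x3 uint8, blue, green, red), "vfov" (degrees; the focal length in pixels is half the picture's height over the tangent of half this angle, whatever the lens; pixels are square), "cx", "cy" (the principal point, pixels), "k1" (the pictures are not rectified: a ray, as slopes to the right and down, at radius r is drawn at 1 + k1 r^2 times it, then the intrinsics apply), "rvec" (rotation vector, rad) and "tvec" (3), from world to camera coordinates, as OpenCV has them; the wrist camera has in their place "mount" (4x4, takes a point from camera to tool coordinates, whose origin is the TCP and whose axes are the tool frame's). Camera axes: x right, y down, z forward; pixel columns grow to the right and rows downward; lengths in mm; the calibration is good to about 2 mm. A picture is of the moment at which its call begins: read the wrist's pose just before it. There is no depth.
A pose or a line that the arm cannot do raises arm.PlanningError and nothing moves.
- job.job_done(): hands the job in, once; it reports no verdict.
Trained networks look in the newest picture that a camera, given by its name, has taken for a name from the list of things; names that differ only in an ending like _2 or _b are one class to them, and where a whole thing is asked for, a point or a joint stands for the part that bears it (a point fixed in the world has none). Each returns a list of dicts, best first, with "confidence" (0 to 1); they miss things now and then, are a little off and sometimes report something else, mostly with a low value. They report only what shows in the picture. A call takes as long as a camera call. They do not tell look-alikes from the thing itself.
- vision.masks_of(query, camera): "pixels" (420x560 bool, what is visible of it) and "box" ([centre column, centre row, width, height] in pixels, round what is visible of it).
Readings, each from a call of its own:
- arm.read_clock(): time.
- arm.read_q(): joint angles.
- arm.read_qd(): joint speeds.
- arm.read_joint_efforts(): joint torques, N m.
- arm.read_position(): TCP position.
- arm.read_tool_rot(): TCP orientation.
- arm.read_wrist_force(): force on the tool from outside, world axes, zero at the start.
- arm.read_torque(): the same for the moment, N m.
- arm.read_opening(): finger opening in mm.
Only numpy, scipy, OpenCV 4.12 (cv2) and the standard library are available. Lean on these libraries where they do the work, as an engineer would, in place of code of your own. Each camera call takes 0.05 s, during which the arm holds its last target.

## Working session

There is one attempt and no reset: what is moved stays moved. The work goes in short steps, each a Python script; the robot and the scene stay as the last script left them, time stands still between calls to the robot, and variables do not carry over. Pictures are saved under pics/ and viewed, and the job is handed in when it is done.

```bash
ls; mkdir -p pics; python3 - <<'E'
from cell import arm, vision
import cv2,pickle
print(arm.read_clock())
d={}
for n in ["scene","side","wrist"]:
    im=vision.get_image(n); cv2.imwrite(f"pics/{n}0.png",im["frame"])
    m={}
    for q in ["orange_mirror","green_mirror","rack","orange_slot"]:
        try:
            m[q]=vision.masks_of(q,n)
            print(n,q,[(round(r["confidence"],2),[round(float(x)) for x in r["box"]]) for r in m[q]])
        except Exception as e: print(n,q,e)
    im["m"]=m; d[n]=im
    print({k:im[k] for k in im if k not in("frame","m")})
d["p"]=arm.read_position();d["r"]=arm.read_tool_rot();print(d["p"],d["r"],arm.read_clock())
pickle.dump(d,open("d0.pkl","wb"))
E
```

```text
pics
0.0
scene orange_mirror [(0.94, [358, 110, 30, 55]), (0.79, [322, 134, 48, 42])]
scene green_mirror [(0.78, [310, 162, 51, 44])]
scene rack [(0.6, [174, 285, 125, 119])]
scene orange_slot [(0.7, [164, 296, 68, 68])]
{'vfov': 57.2160448342592, 'cx': 278.44629669035305, 'cy': 204.13504052857616, 'k1': -0.021660135712683534, 'rvec': array([ 2.34885949,  0.92692343, -0.29712042]), 'tvec': array([-445.68261533, -279.35437499,  968.3309468 ])}
side orange_mirror [(0.84, [303, 256, 48, 42]), (0.67, [307, 305, 55, 56])]
side green_mirror [(0.56, [291, 236, 44, 40])]
side rack [(0.86, [290, 181, 29, 45])]
side orange_slot [(0.24, [290, 179, 32, 46])]
{'vfov': 44.91600610007395, 'cx': 282.07848431145857, 'cy': 210.66055003388738, 'k1': -0.025954036201192115, 'rvec': array([-0.00902507, -2.71685118,  1.54208484]), 'tvec': array([ 574.5017525 ,   21.31072446, 1261.41077046])}
wrist orange_mirror []
wrist green_mirror [(0.84, [320, 28, 121, 54])]
wrist rack [(0.67, [310, 317, 77, 109])]
wrist orange_slot [(0.91, [306, 369, 133, 23])]
{'vfov': 58.75511278241856, 'cx': 279.1175065281378, 'cy': 209.1044934525064, 'k1': -0.06425473191309004, 'mount': array([[ 9.99999875e-01,  1.96049024e-05, -4.99070333e-04,
        -2.63332870e-01],
       [ 1.10397083e-04,  9.65838073e-01,  2.59146301e-01,
        -6.54966266e+01],
       [ 4.87101666e-04, -2.59146324e-01,  9.65837950e-01,
        -1.42382397e+02],
       [ 0.00000000e+00,  0.00000000e+00,  0.00000000e+00,
         1.00000000e+00]])}
[5.24991163e+02 3.72371103e-03 2.31308861e+02] [-1.84588355e-05  9.99999999e-01 -1.83159249e-05  2.30842721e-05] 0.75
```

View pics/scene0.png

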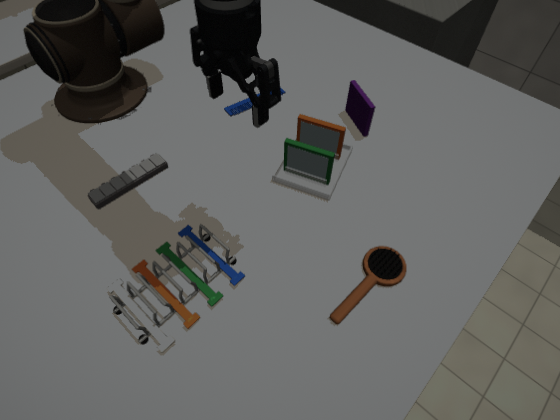

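View pics/side0.png

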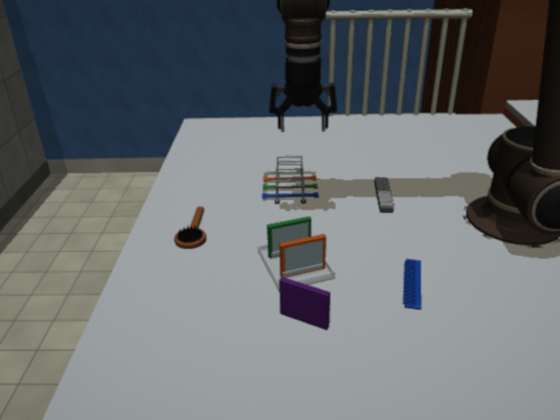

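View pics/wrist0.png

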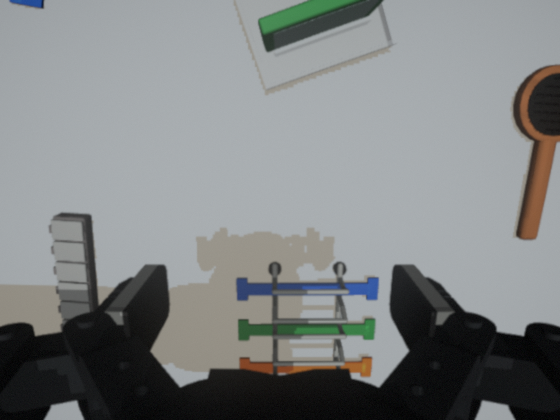

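Scene picture: the orange mirror is at about (320,134), behind the green one at (308,162). The purple look-alike is at (360,108). The orange strip runs from (140,267) to (192,320). In the wrist picture it lies at (306,366), third from the top. Next I'll zoom in for accurate corners.

```bash
cat > h.py <<'E'
import numpy as np, cv2
from scipy.spatial.transform import Rotation as R
def cam(im,p=None,q=None):
    f=210/np.tan(np.radians(im["vfov"])/2)
    K=np.array([[f,0,im["cx"]],[0,f,im["cy"]],[0,0,1]]);D=np.array([im["k1"],0,0,0.])
    if "rvec" in im:
        Rc=cv2.Rodrigues(np.array(im["rvec"]))[0];t=np.array(im["tvec"],float)
    else:
        T=np.eye(4);T[:3,:3]=R.from_quat(np.roll(q,-1)).as_matrix();T[:3,3]=p
        M=np.linalg.inv(T@im["mount"]);Rc=M[:3,:3];t=M[:3,3]
    return K,D,Rc,t
def proj(c,P):
    K,D,Rc,t=c
    return cv2.projectPoints(np.array(P,float).reshape(-1,1,3),cv2.Rodrigues(Rc)[0],t,K,D)[0].reshape(-1,2)
def at_z(c,uv,z):
    K,D,Rc,t=c
    n=cv2.undistortPoints(np.array(uv,float).reshape(-1,1,2),K,D).reshape(-1,2)
    d=np.c_[n,np.ones(len(n))]@Rc; o=-Rc.T@t
    return o+d*((z-o[2])/d[:,2])[:,None]
def mirror_pts(x,y,yaw,z=6,L=100,T=12,H=85):
    a=np.array([[sx*L/2,sy*T/2,h] for h in(0,H) for sx,sy in((-1,-1),(1,-1),(1,1),(-1,1))])
    return R.from_euler('z',yaw).apply(a)+[x,y,z]
E
python3 - <<'E'
import pickle,cv2,numpy as np
from h import *
d=pickle.load(open("d0.pkl","rb"))
s=cam(d["scene"]);sd=cam(d["side"]);w=cam(d["wrist"],d["p"],d["r"])
print("strip scene",at_z(s,[(140,267),(192,320)],13).round(),"wrist",at_z(w,[(240,366),(371,366)],13).round())
print("mirror top scene",at_z(s,[(298,118),(343,129)],91).round(), "side",at_z(sd,[(281,243),(325,237)],91).round())
print("green top scene",at_z(s,[(286,143),(333,156)],91).round())
for n,(x,y,w_,h) in {"scene":(250,90,110,110),"side":(240,200,110,110)}.items():
    cv2.imwrite(f"pics/{n}0c.png",cv2.resize(d[n]["frame"][y:y+h,x:x+w_],None,fx=5,fy=5,interpolation=cv2.INTER_CUBIC))
E
```

```text
strip scene [[ 487. -221.   13.]
 [ 625. -219.   13.]] wrist [[ 480. -217.   13.]
 [ 630. -218.   13.]]
mirror top scene [[488. 187.  91.]
 [574. 224.  91.]] side [[574. 223.  91.]
 [484. 204.  91.]]
green top scene [[519. 117.  91.]
 [606. 152.  91.]]
```

View pics/scene0c.png

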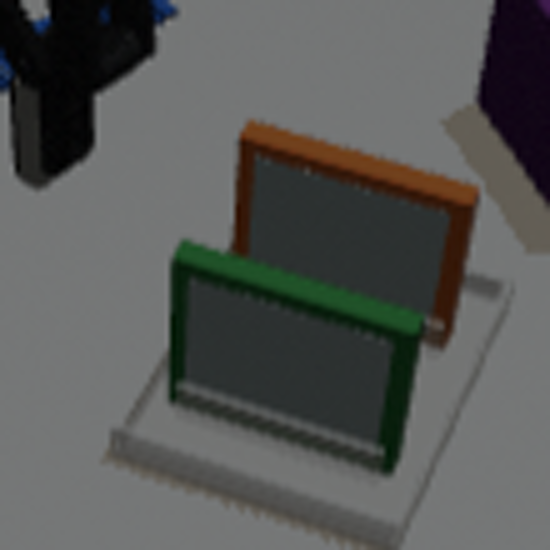

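The orange strip comes out at roughly x≈556, y≈-219. The mirror is at about (531,205) with a yaw of about 23°. I'll take a closer wrist picture over the rack, then one over the mirror.

```bash
python3 - <<'E'
from cell import arm, vision
import cv2,pickle,numpy as np
from h import *
d={}
def q_of(a): # tool down, tool x at world angle a
    r=R.from_euler('z',a)*R.from_quat([1,0,0,0]); return np.roll(r.as_quat(),1)
def snap(k):
    p,r=arm.read_position(),arm.read_tool_rot(); im=vision.get_image("wrist")
    im["p"],im["r"]=p,r; d[k]=im; cv2.imwrite(f"pics/{k}.png",im["frame"])
arm.move_ptp([556,-150,231],q_of(0)); snap("w_rack")
for a in(-67,113):
    print(a,arm.solve_ik([531,206,220],q_of(np.radians(a))))
for a in(-90,90): print(a,arm.solve_ik([556,-219,100],q_of(np.radians(a))))
arm.move_ptp([531,206,230],q_of(np.radians(-67))); snap("w_mir")
for q in ["orange_mirror","green_mirror"]:
    m=vision.masks_of(q,"wrist"); d[q]=m; print(q,[(r["confidence"],np.round(r["box"])) for r in m])
print(arm.read_clock(),arm.read_q())
pickle.dump(d,open("d1.pkl","wb"))
E
```

```text
-67 [0.37007311 0.21093351 0.03741448 1.3972773  0.         3.11024003]
113 [ 0.37007311  0.21093351  0.03741448  1.3972773   0.         -0.03135262]
-90 [-0.37522364  0.29093106 -0.12366632  1.15619894  0.          2.76636901]
90 [-0.37522364  0.29093106 -0.12366632  1.15619894  0.         -0.37522364]
orange_mirror [(0.9, array([277., 191.,  25., 133.])), (0.66, array([122., 119., 125.,  96.]))]
green_mirror [(0.66, array([363., 196.,  45., 125.]))]
3.1917 [ 3.69140890e-01  2.11075436e-01  5.94741368e-02  1.41915312e+00
 -8.20999903e-05  3.10992848e+00]
```

```bash
ls pics
```

```text
scene0.png
scene0c.png
side0.png
side0c.png
w_mir.png
w_rack.png
wrist0.png
```

View pics/w_rack.png

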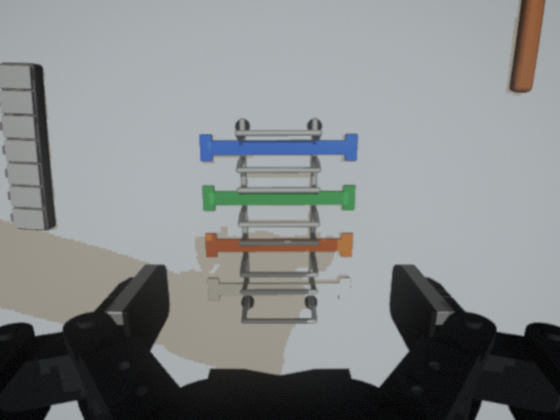

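View pics/w_mir.png

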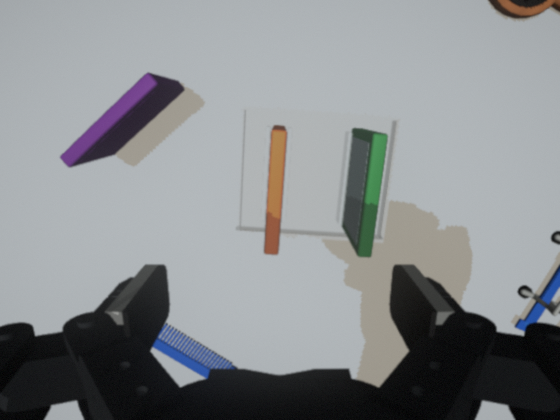

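Rack picture: the orange strip is centred near (279,244), with tabs from 205 to 353, between its two hoops. Mirror picture: the orange mirror's top edge runs from (280,130) to (272,250), with the green one to its right. Next I'll zoom in and fit poses.

```bash
python3 - <<'E'
import pickle,cv2,numpy as np
from h import *
d=pickle.load(open("d1.pkl","rb"))
f=d["w_mir"]["frame"]; a=cv2.resize(f[110:270,230:310],None,fx=3.6,fy=3.6,interpolation=cv2.INTER_CUBIC)
g=d["w_rack"]["frame"]; b=cv2.resize(g[215:315,190:370],None,fx=2.7,fy=2.7,interpolation=cv2.INTER_CUBIC)
o=np.zeros((600,800,3),np.uint8);o[:576,:288]=a;o[:270,300:786]=b;cv2.imwrite("pics/z1.png",o)
d0=pickle.load(open("d0.pkl","rb"))
s=cam(d0["scene"]);wm=cam(d["w_mir"],d["w_mir"]["p"],d["w_mir"]["r"]);wr=cam(d["w_rack"],d["w_rack"]["p"],d["w_rack"]["r"])
print(at_z(wr,[(205,244.5),(353,244.5)],13).round(1),at_z(s,[(140,267),(192,320)],13).round(1))
print(at_z(wm,[(280.5,131),(272,249)],91).round(1))
E
```

```text
[[ 478.9 -219.1   13. ]
 [ 631.2 -219.3   13. ]] [[ 486.5 -220.9   13. ]
 [ 624.9 -219.3   13. ]]
[[576.8 224.6  91. ]
 [488.4 194.3  91. ]]
```

View pics/z1.png

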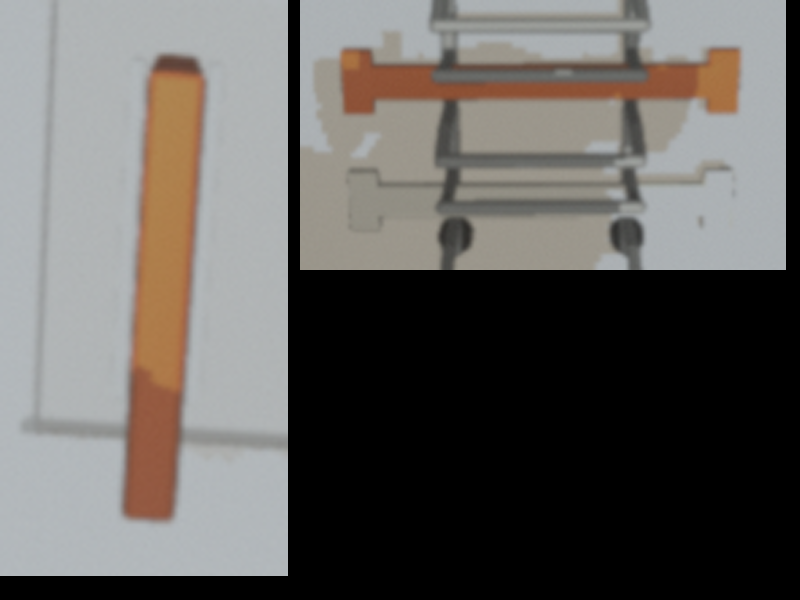

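```bash
python3 - <<'E'
import pickle,cv2,numpy as np
from h import *
d=pickle.load(open("d1.pkl","rb"))
d0=pickle.load(open("d0.pkl","rb"))
f=d0["scene"]["frame"]
cv2.imwrite("pics/z2.png",cv2.resize(f[220:355,95:250],None,fx=4.4,fy=4.4,interpolation=cv2.INTER_CUBIC))
s=cam(d0["scene"]);wm=cam(d["w_mir"],d["w_mir"]["p"],d["w_mir"]["r"]);wr=cam(d["w_rack"],d["w_rack"]["p"],d["w_rack"]["r"])
p=np.array([[150,72],[204,75],[173,519],[123,516]])/3.6+[230,110]-.4
for z in(86,91,96):
  q=at_z(wm,p,z);print(z,q[:,:2].round(1).tolist(),"len",np.linalg.norm(q[0]-q[3]).round(1),np.linalg.norm(q[1]-q[2]).round(1),"w",np.linalg.norm(q[0]-q[1]).round(1),np.linalg.norm(q[2]-q[3]).round(1))
  l=q[0]+q[1]-q[2]-q[3];print(q.mean(0),np.degrees(np.arctan2(l[1],l[0])))
sc=np.array([[247,122],[477,190]])/5+[250,90]
print("scene z91 back top corners-ish",at_z(s,sc,91).round(1).tolist())
E
```

```text
86 [[574.8, 231.3], [578.7, 220.6], [484.5, 187.8], [480.7, 198.5]] len 99.6 99.8 w 11.3 11.4
[529.68939396 209.55404725  86.        ] 19.211854682438823
91 [[575.1, 231.3], [578.9, 220.8], [486.4, 188.5], [482.6, 199.1]] len 97.9 98.0 w 11.1 11.2
[530.75663864 209.93934866  91.        ] 19.211854682438794
96 [[575.4, 231.3], [579.1, 221.0], [488.2, 189.3], [484.6, 199.7]] len 96.2 96.3 w 10.9 11.0
[531.82388332 210.32465007  96.        ] 19.21185468243882
scene z91 back top corners-ish [[482.6, 197.4, 91.0], [576.0, 229.7, 91.0]]
```

View pics/z2.png

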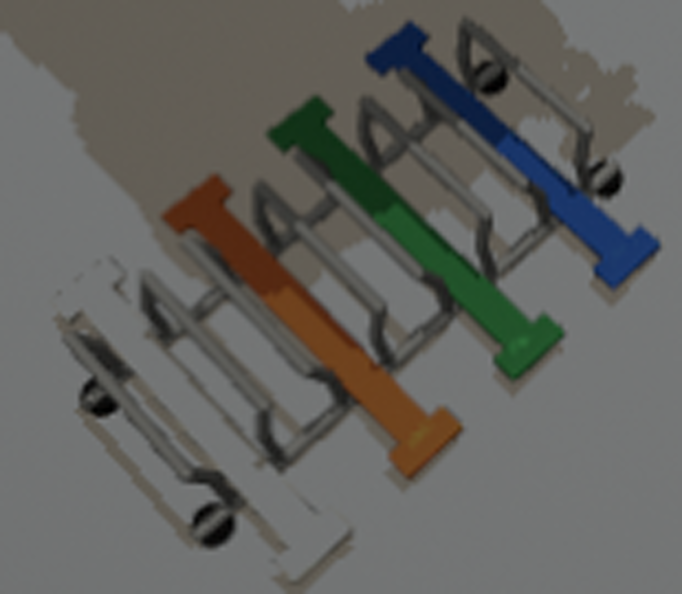

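View pics/side0c.png

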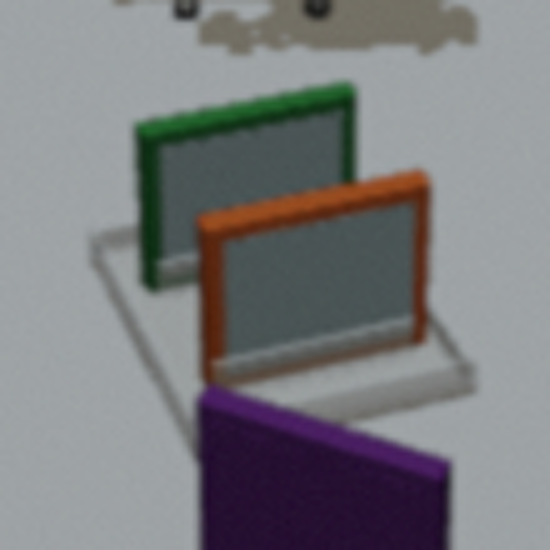

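```bash
python3 - <<'E'
import pickle,cv2,numpy as np
from h import *
d=pickle.load(open("d1.pkl","rb"))
d0=pickle.load(open("d0.pkl","rb"))
s=cam(d0["scene"]);wr=cam(d["w_rack"],d["w_rack"]["p"],d["w_rack"]["r"])
def sc(p):return np.array(p)/4.4+[95,220]-.4
def w(p):return (np.array(p)-[300,0])/2.7+[190,215]-.4
for z in(9,13,17):
  print(z)
  for n,c,p in(("scene",s,sc([[220,176],[163,214],[462,428],[405,473]])),("wrist",wr,w([[342,50],[342,112],[739,50],[739,112]]))):
    q=at_z(c,p,z)[:,:2];a,b=(q[0]+q[1])/2,(q[2]+q[3])/2
    print(n,q.round(1).tolist(),"mid",((a+b)/2).round(1),"len",np.linalg.norm(b-a).round(1),"yaw",np.degrees(np.arctan2(*(b-a)[::-1])).round(2))
# strip body edges in wrist at x px 420 & 660
print(at_z(wr,w([[400,65],[400,99],[680,65],[680,99]]),13).round(1).tolist())
# hoop tops z=51: bars near orange slot
print("hoop bars z51",at_z(wr,w([[432,75],[648,75],[437,160],[645,160]]),51).round(1).tolist())
E
```

```text
9
scene [[477.7, -206.3], [475.4, -231.8], [628.2, -207.2], [626.0, -232.0]] mid [ 551.8 -219.3] len 150.6 yaw -0.2
wrist [[478.9, -208.1], [477.5, -233.5], [630.5, -208.3], [631.8, -233.7]] mid [ 554.7 -220.9] len 153.0 yaw -0.06
13
scene [[480.3, -206.9], [478.0, -232.2], [629.8, -207.7], [627.7, -232.4]] mid [ 553.9 -219.8] len 149.6 yaw -0.2
wrist [[479.7, -206.8], [478.4, -231.9], [629.7, -206.9], [631.0, -232.1]] mid [ 554.7 -219.4] len 151.3 yaw -0.06
17
scene [[482.9, -207.4], [480.6, -232.6], [631.4, -208.2], [629.3, -232.7]] mid [ 556.  -220.2] len 148.6 yaw -0.2
wrist [[480.6, -205.4], [479.2, -230.3], [628.9, -205.6], [630.2, -230.4]] mid [ 554.7 -217.9] len 149.6 yaw -0.06
[[501.5, -212.7, 13.0], [500.9, -226.5, 13.0], [607.6, -212.9, 13.0], [608.1, -226.6, 13.0]]
hoop bars z51 [[518.0, -202.9, 51.0], [591.3, -202.9, 51.0], [518.7, -234.3, 51.0], [591.2, -234.4, 51.0]]
```

Both views agree: the mirror centre is (530.8, 209.5) at 19.2° with its top at z=91, and the slot is at (554.6, -219.1) with yaw 0. Now the grasp.

```bash
cat >> h.py <<'E'
def q_of(deg):
    r=R.from_euler('z',np.radians(deg))*R.from_quat([1,0,0,0]); return np.roll(r.as_quat(),1)
E
python3 - <<'E'
from cell import arm, vision, gripper_to
import cv2,numpy as np
from h import *
gripper_to(50,35)
arm.move_ptp([530.8,209.3,150],q_of(109.2))
arm.line_to([530.8,209.3,62],v=80)
print(arm.read_wrist_force())
gripper_to(5,35); print("open",arm.read_opening(),arm.read_wrist_force(),arm.read_position())
arm.line_to([530.8,209.3,72],v=40); print(arm.read_wrist_force(),arm.read_opening())
arm.line_to([530.8,209.3,200],v=150); print(arm.read_wrist_force(),arm.read_opening(),arm.read_position())
for n in("wrist","scene","side"):
    cv2.imwrite(f"pics/{n}2.png",vision.get_image(n)["frame"])
print(arm.read_clock())
E
```

```text
[0.56623308 0.71024864 0.12383567]
open 11.28443294521093 [ 0.8117119  -0.61466154  2.01185008] [531.03089462 209.48929216  62.41172949]
[-0.04714423 -0.10737843 -2.24435937] 11.419017038070473
[ 0.81336979  0.52700743 -2.91427638] 11.346285847324006 [530.35108262 209.1244126  198.89441607]
9.45
```

```bash
python3 -c "
import cv2,numpy as np
w=cv2.imread('pics/wrist2.png');s=cv2.imread('pics/side2.png')
o=np.zeros((600,800,3),np.uint8)
o[:300,:400]=cv2.resize(w,(400,300));o[:600,400:]=cv2.resize(s[100:340,220:380],(400,600))
c=cv2.imread('pics/scene2.png');o[300:600,:400]=cv2.resize(c[0:210,180:460],(400,300));cv2.imwrite('pics/c2.png',o)"
```

```text
(no output)
```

View pics/c2.png

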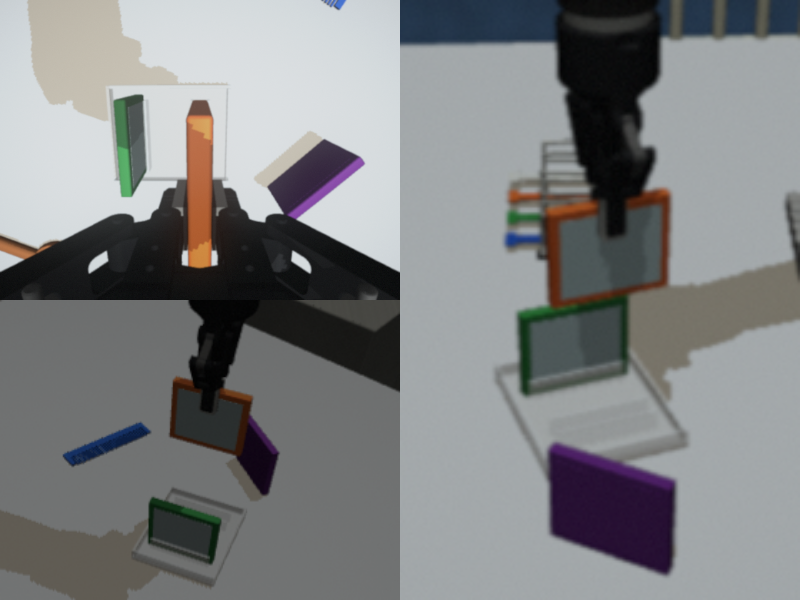

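The mirror is held upright and the green one hasn't moved. I'll carry it to hover over the slot and compare the pictures with the expected pose.

```bash
python3 - <<'E'
from cell import arm, vision, gripper_to
import cv2,numpy as np
from h import *
arm.move_ptp([554.6,-219.1,200],q_of(90))
arm.line_to([554.6,-219.1,124],v=100); arm.wait(0.2)
p=arm.read_position();print(p,arm.read_tool_rot(),arm.read_wrist_force(),arm.read_opening())
o=np.zeros((600,800,3),np.uint8)
for i,(n,b) in enumerate({"scene":(90,190,180,180),"side":(230,100,120,120),"wrist":(130,60,300,300)}.items()):
    q=arm.read_tool_rot(); im=vision.get_image(n); f=im["frame"].copy(); cv2.imwrite(f"pics/{n}3.png",f)
    c=cam(im,p,q); k=400/b[2] if i<2 else 1
    g=cv2.resize(f[b[1]:b[1]+b[3],b[0]:b[0]+b[2]],None,fx=k,fy=k,interpolation=cv2.INTER_CUBIC)
    P=((proj(c,mirror_pts(p[0],p[1],0,p[2]-62.4+6))-b[:2]+.5)*k)
    for a,e in[(0,1),(1,2),(2,3),(3,0),(4,5),(5,6),(6,7),(7,4),(0,4),(1,5),(2,6),(3,7)]:
        cv2.line(g,tuple(map(int,P[a])),tuple(map(int,P[e])),(255,255,0),1)
    S=((proj(c,[[484.6,-219.1,13],[624.6,-219.1,13]])-b[:2]+.5)*k)
    cv2.line(g,tuple(map(int,S[0])),tuple(map(int,S[1])),(255,0,255),1)
    y,x=[(0,0),(0,400),(400,0)][i]; g=g[:600-y,:800-x] if i<2 else g[:200]
    o[y:y+g.shape[0],x:x+g.shape[1]]=g
cv2.imwrite("pics/c3.png",o);print(arm.read_clock())
E
```

```text
[ 555.01752725 -219.26540811  124.79311554] [6.18545890e-04 7.07101129e-01 7.07112109e-01 2.77402268e-04] [ 0.12915513 -0.37798914 -1.16330158] 11.524106892089653
12.2917
```

View pics/c3.png

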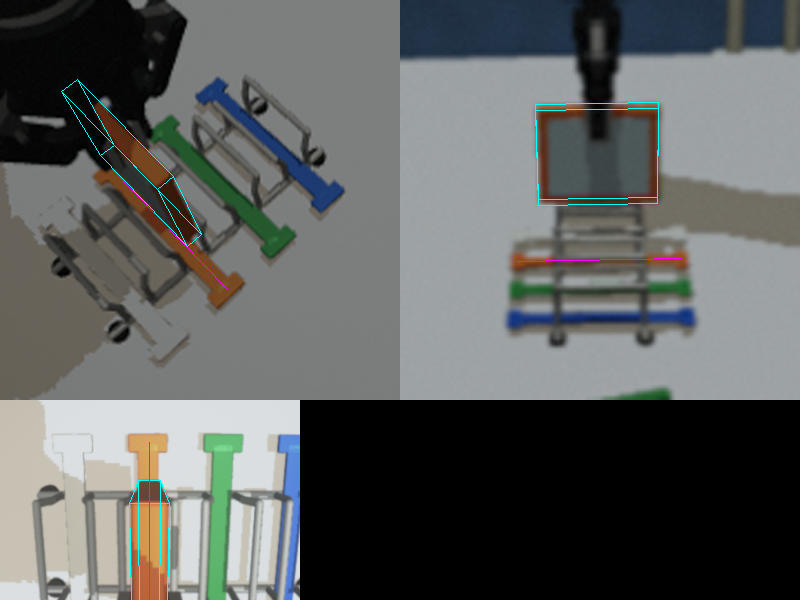

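View pics/wrist3.png

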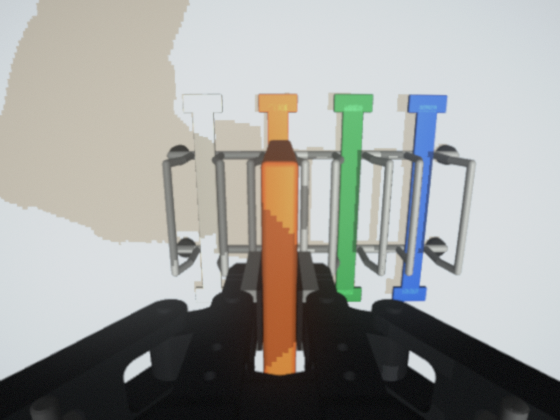

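The overlay matches the mirror in all three views, and it lines up with the orange strip to within about 1 mm. I'll lower it in steps, watching the wrist force.

```bash
python3 - <<'E'
from cell import arm, vision, gripper_to
import cv2,numpy as np
from h import *
x,y=554.6,-219.1
f0=arm.read_wrist_force()
for z in [105,95,85,78]:
    arm.line_to([x,y,z],v=60); print(z,arm.read_position().round(1),(arm.read_wrist_force()-f0).round(1))
    if np.linalg.norm(arm.read_wrist_force()-f0)>12: print("stop");break
else:
    for z in np.arange(75,63.9,-1.5):
        arm.line_to([x,y,z],v=25); arm.wait(.1); df=(arm.read_wrist_force()-f0)
        print(z,arm.read_position().round(1),df.round(1))
        if df[2]>5 or np.linalg.norm(df)>12: break
print(arm.read_opening(),arm.read_torque(),arm.read_clock())
for n in("scene","side","wrist"): cv2.imwrite(f"pics/{n}4.png",vision.get_image(n)["frame"])
s=cv2.imread("pics/scene4.png")[190:370,90:270];t=cv2.imread("pics/side4.png")[110:230,230:350]
cv2.imwrite("pics/c4.png",np.hstack([cv2.resize(s,(400,400)),cv2.resize(t,(400,400))]))
E
```

```text
105 [ 554.2 -219.   104.3] [-0.1 -1.  -0.8]
95 [ 554.2 -219.    94.4] [ 0.3 -0.9  0.6]
85 [ 554.2 -219.    84.4] [ 0.5 -1.7 -0.1]
78 [ 554.3 -219.    77.5] [-0.6 -0.8  0.3]
75.0 [ 554.6 -219.1   75.1] [ 0.1 -0.9 -0.2]
73.5 [ 554.6 -219.1   73.5] [ 0.4 -0.8 -0.6]
72.0 [ 554.6 -219.1   72. ] [ 1.1 -0.4  0.1]
70.5 [ 554.6 -219.1   70.5] [-0.7 -1.1  0.3]
69.0 [ 555.  -219.2   69.4] [ 0.6 -1.   2.9]
67.5 [ 555.  -219.3   69.4] [-3.7  0.3 14. ]
11.630643231474838 [0.2657566  0.73773023 0.04887504] 15.775
```

View pics/c4.png

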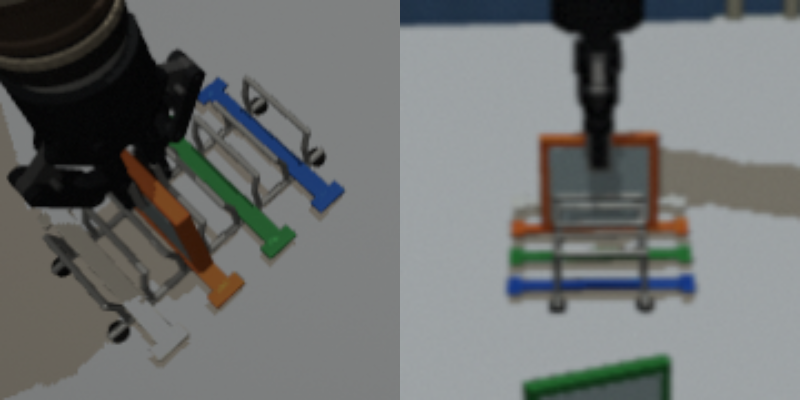

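Contact came at TCP z=69.4, exactly the predicted height for sitting on the strip. Now I'll relax the press, release and retreat.

```bash
python3 - <<'E'
from cell import arm, vision, gripper_to
import cv2,numpy as np
from h import *
p=arm.read_position()
arm.line_to([554.6,-219.1,69.2],v=25); print(arm.read_wrist_force())
gripper_to(40); print(arm.read_opening(),arm.read_position(),arm.read_wrist_force())
arm.line_to([554.6,-219.1,190],v=100); arm.wait(.3)
o=np.zeros((600,800,3),np.uint8)
p=arm.read_position()
for i,(n,b) in enumerate({"scene":(90,190,180,180),"side":(230,100,120,120),"wrist":(130,60,300,300)}.items()):
    q=arm.read_tool_rot(); im=vision.get_image(n); f=im["frame"].copy(); cv2.imwrite(f"pics/{n}5.png",f)
    c=cam(im,p,q); k=400/b[2] if i<2 else 1
    g=cv2.resize(f[b[1]:b[1]+b[3],b[0]:b[0]+b[2]],None,fx=k,fy=k,interpolation=cv2.INTER_CUBIC)
    P=((proj(c,mirror_pts(554.8,-219.2,0,13))-b[:2]+.5)*k)
    for a,e in[(0,1),(1,2),(2,3),(3,0),(4,5),(5,6),(6,7),(7,4),(0,4),(1,5),(2,6),(3,7)]:
        cv2.line(g,tuple(map(int,P[a])),tuple(map(int,P[e])),(255,255,0),1)
    y,x=[(0,0),(0,400),(400,0)][i]; g=g if i<2 else g[:200]
    o[y:y+g.shape[0],x:x+g.shape[1]]=g
w=f[60:260,130:430]; o[400:600,320:620]=w
cv2.imwrite("pics/c5.png",o);print(arm.read_clock(),p)
E
```

```text
[-0.84971933  0.6894379   4.90073181]
40.21210728047502 [ 554.48073289 -219.03952487   68.86739663] [-0.28263231 -0.2678105   0.07011242]
18.3667 [ 554.4800644  -219.06291485  189.68516112]
```

View pics/c5.png

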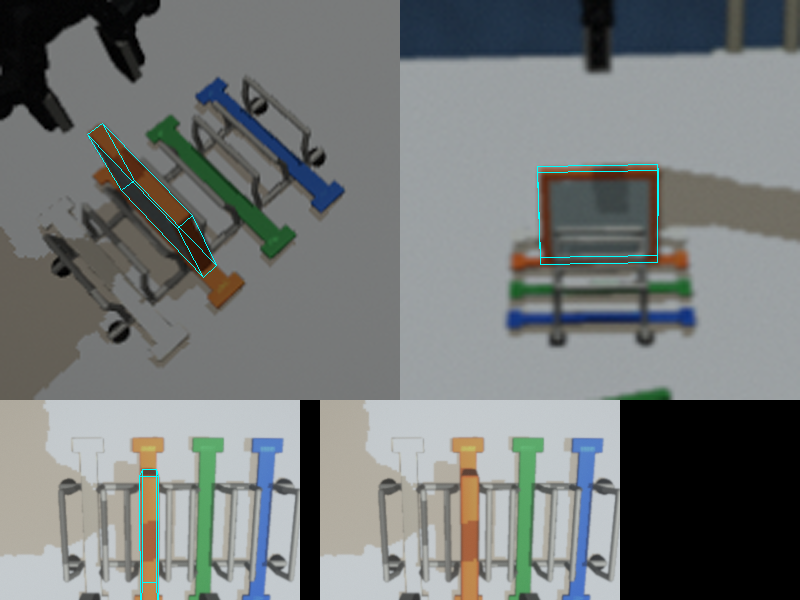

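View pics/side5.png

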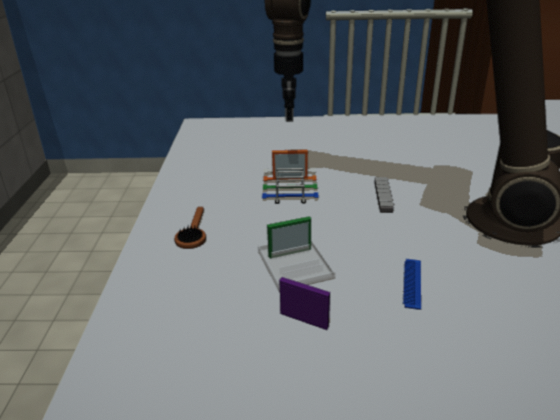

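The mirror stands upright on the orange strip and matches the home outline in all three views. In the side picture the green mirror at (290,237) hasn't moved, and the gripper is clear.

```bash
python3 -c "
from cell import job,arm
job.job_done();print(arm.read_clock())"
```

```text
the job is handed in; nothing more can be done
the job is handed in; nothing more can be done
```

The orange mirror is out of the soap dish and standing on its long edge in the orange-strip slot. I lowered it in the gripper until it touched, then let go. I handed the job in shortly after the clock read 18.4 s; no verdict is reported.

- **Position:** contact came at TCP z = 69.4 mm, the height predicted for the mirror sitting fully on the strip. The peak wrist force I read was about 14 N.
- **Final pictures:** after letting go, the home outline matched the mirror in all three camera views. It is centred to within about 1–2 mm, which is as good as the calibration.
- **Everything else:** the green mirror is still standing in the dish, the other objects look unmoved, and the gripper was clear at about z = 190 mm.
- **One mismatch:** the orange strip measured about 150 mm over its end tabs, against the 140 mm given. The hoops and both views still agreed on its centre, so it did not affect the placing.

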